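Prime the wash canister and hold the analyser's recessed reset button

ROBOT

A 6-joint arm with a two-finger parallel gripper is mounted at the origin on the work surface. World frame = base frame: x ahead of the robot, y to its left, z up, the work surface at z = 0. Lengths are in mm, angles in degrees, forces in N, time in s.
With the tool pointing down it reaches from about 350 to 850 mm from the base axis. Payload 8.1 kg.
Tool frame: the origin (TCP) lies between the finger pads; the fingertips stand ahead of it and the grasp point (between the pads) lies 2 mm behind it (nose_length is the z of the fingertips in the tool frame, in mm); z points along the fingers, y is the direction in which the jaws open and shut (so a half turn about z gives the same grasp; the last joint's range is limited). The gripper opens to 85 mm and grips with 20 to 120 N. Pads are 22 mm wide; open, the fingers measure 114 mm over their backs; the gripper's body (76 mm by 85 mm) begins 54 mm behind the grasp point. The pads swing forward as they close: fully open they stand 13 mm farther back than shut.
Start: joints at [70.68, 7.471, 85.268, -0, 87.261, -4.893], TCP at [149.466, 581.09, 222.092] pointing down, gripper open.
Joint ranges: [-169.43, 169.43], [-51.17, 129.36], [1.28, 143.12], [-76.62, 256.62], [0, 156.53], [-152.29, 152.29]. Speed limits (degrees/s): [136.94, 136.94, 159.86, 180, 180, 180].

INTERFACE

Orientations are given as [roll, pitch, yaw] about the fixed x, y, z axes, in that order (R = Rz(yaw) Ry(pitch) Rx(roll)).
In Python, from bench import * gives the robot as it stands.
- The arm moves only by the tool jog_arm, never from a script. Its argument "plan" is a list of rows, each a list of 3 entries, a list of its own where there are three numbers: the turn, a rotation vector about the tool's x, y, z in degrees, then the shift along the tool's x, y, z in m, then the gripper's target within -1 to 1 (fully open at 1, half-way at 0, shut at -1). A call has 1 to 12 rows; each row is the pose to reach, as a shift and turn from the pose commanded when the call began, along the tool's axes at that moment; what a row does not reach only later rows make up. A row lasts 1/8 s, in which the tool goes at most 62.5 mm and 10.7 degrees, less where a joint would pass 70% of its speed; a pose out of reach is approached as far as the arm can. A call with a gripper value outside its range is refused whole. The fingers move at their own pace and stop on an object; "force" is the grip in N (left out, the last holds). Time passes only in rows, so rows that repeat a pose let the fingers close. It gives the time, the measured TCP pose, the force and the opening at its end, in the units of the state.
- sense(): the state, without advancing time (a new reading comes with each control period).
- snapshot(name): name is "side" or "top" or "wrist"; returns (picture, depth): 384x512x3 uint8, blue, green, red; 384x512 float32, mm along the optical axis (not along the pixel's ray), 0 where there is no reading.
- camera_info(name): a dict with "fov_y" (degrees; the focal length in pixels is half the picture's height over the tangent of half this angle, whatever the lens; pixels are square), "cx", "cy" (the principal point, pixels), "origin" and "orientation" of the camera in the world. Camera axes: x right, y down, z forward; pixel columns grow to the right and rows downward; lengths in mm; the calibration is good to about 2 mm. A picture is of the moment at which its call begins: read the wrist's pose just before it. camera_info takes no time and is no camera call; for the wrist camera it gives the pose at the moment of the call.
- hand_in(): hands the job in, once; it reports no verdict.
The state is a dict: "time": time; "joint_pos": joint angles; "qd": joint speeds; "joint_efforts": joint torques, N m; "tool_pos": TCP position; "tcp_rot": TCP orientation; "ft_force": force on the tool from outside, world axes, zero at the start; "wrist_torque": the same for the moment, N m; "finger_gap": finger opening in mm.
Only numpy, scipy, OpenCV 4.12 (cv2) and the standard library are available. Lean on these libraries where they do the work, as an engineer would, in place of code of your own. Each camera call takes 0.05 s, during which the arm holds its last target.

TASK

The strip analyser's wash canister has just been changed: prime it by pressing its red pump cap all the way down and letting it come fully back up, then take the orange-handled stylus from its blue stand, reach its steel rod through the orange-ringed hole in the analyser's deck and hold the green button well down with it, pressing gently. Use the stylus, not a finger, on the button, leave the other things on the counter where they are, and finish while still gripping the stylus and holding the button down.

Things in the scene. Friction and masses are not known exactly. Their poses are not given: they have to be found in the camera images.
- pump_top (a point): centre of the top face of the round red pump cap (42 mm across, 16 mm thick) on the blue wash canister (66 mm across) at the analyser's side; unpressed it is 157 mm above the counter; the point moves down with the cap. The canister is fixed in the analyser's bay. z axis up
- pump_cap (a joint): travel of the red pump cap: 0 up, 0.010 m fully down; pushes back with a spring, 3 N at the start of travel and 8 N fully down, and comes back up by itself
- reset_hole (a point): centre of the mouth of the round hole in the white analyser's front deck (ringed with orange marks), level with the deck, 95 mm above the counter; a plain vertical shaft 18 mm across. Its x axis points from the analyser's front (robot side) to its rear, z up. The green button lies 27 mm below the mouth and fills the bottom of the shaft. The raised rear part of the analyser starts 65 mm behind the hole and is 115 mm high. The analyser is fixed
- button_top (a point): centre of the top face of the green button in the shaft (16 mm across), 68 mm above the counter unpressed; moves down with the button
- reset_button (a joint): travel of the recessed button: 0 up, 0.007 m fully down; springs back with 2 N at the start of travel and 5.5 N fully down. It counts as held down beyond 0.0045
- stylus_grip (a point): middle of the stylus's orange round handle (18 mm across, 60 mm long), about 100 mm above the counter while it stands in its stand; z axis along the stylus, away from its tip. The stylus is 125 mm long, weighs about 45 g: below the handle a black collar 22 mm across and 5 mm thick, then a bare steel rod 8 mm across and 60 mm long. This point is 95 mm from the tip and 30 mm from either end of the handle
- stylus_tip (a point): flat end of the stylus's steel rod, 95 mm below stylus_grip along its axis
- stand: fixed dark blue block 60 x 60 x 65 mm with a vertical hole 11 mm across and 63 mm deep in the middle of its top; the stylus stands upright in it, collar resting on the block's top (collar underside 65 mm above the counter). Origin at the centre of its underside
- rack: white test-tube rack 150 x 70 x 70 mm with red- and blue-capped tubes up to 104 mm, loose; to be left alone. Origin at the centre of its underside
- strips_big: white strip jar with a yellow label, 44 mm across, 120 mm tall, loose; to be left alone. Origin at the centre of its underside
- strips_small: white strip jar with a green label, 32 mm across, 90 mm tall, loose; to be left alone. Origin at the centre of its underside
- cup: clear specimen cup with a red lid, 56 mm across, 60 mm tall, loose; to be left alone. Origin at the centre of its underside
- cassette: flat white test cassette, 70 x 20 x 6 mm, loose; to be left alone. Origin at the centre of its underside
- slide_box: cardboard slide box, 50 x 80 x 28 mm, loose; to be left alone. Origin at the centre of its underside
Things that resemble listed ones, but are neither listed nor needed, are in the scene too. There is more than one size of the part that bears stylus_grip; the job needs the largest.

How it is judged (in metres and radians):
On the way, in this order (a step that is already met when the one before it is completed fails the run):
1. the pump cap is pressed all the way down (at least 8 of its 10 mm) (value of joint pump_cap above 0.008 m), for 0.1 s.
2. the pump cap has come back up (within 1.5 mm) (value of joint pump_cap below 0.0015 m), for 0.2 s.
3. the gripped stylus, through the hole, holds the recessed button down (at least 4.5 of its 7 mm) (value of joint reset_button above 0.0045 m and contact force between stylus and reset_button above 1 N and contact force between the fingers and stylus above 1 N), for 0.5 s.
At the end, for the whole second after the job is handed in: Through the last second the stylus, still gripped by the fingers (over 1 N), stands in the hole with its tip at least 25 mm below the deck and within 9 mm of the hole's axis, pushing on the button with over 1 N and keeping it at least 4.5 mm down; the pump cap is up (within 2 mm) (all of step 3 and horizontal distance between stylus_tip and reset_hole below 0.009 m and z of stylus_tip in the frame of reset_hole below -0.025 m and value of joint pump_cap below 0.002 m); the arm keeps its last pose, push and grip.
It fails at once if a finger touches the recessed button (contact force between the fingers and reset_button above 0.5 N).
It fails at once if the button is rammed (over 40 N) (contact force between stylus and reset_button above 40 N).
It fails at once if another thing on the counter is shifted by more than 30 mm or tipped over (distance of any of rack, strips_big, strips_small, cup, cassette, slide_box from where it was at the start of the episode above 0.03 m or angle between any of rack, strips_big, strips_small, cup's own z axis and vertical above 0.4 rad).
It also fails if it takes over 58 s, if anything falls off the work surface, if the arm or the gripper's body presses on something with over 40 N, if the wrist force passes 120 N, or if a joint passes its speed limit or range.

## Working session

There is one attempt and no reset: what is moved stays moved. The work goes in short steps, Python scripts to look and compute and a tool call to move; the robot and the scene stay as the last step left them, time stands still between calls to the robot, and variables do not carry over. Pictures are saved under pics/ and viewed, and the job is handed in when it is done.

Besides the shell and the picture viewer there is one more tool, called after "Request:" as name(argument=value, ...) on one line, values as JSON. jog_arm: Moves the arm, as the interface text tells. Its arguments: {"type":"object","properties":{"plan":{"type":"array","items":{"type":"array"}},"force":{"type":"number"}},"required":["plan"]}

```bash
ls; mkdir -p pics
python3 - <<'E'
from bench import *
import cv2
s=sense(); print(s)
for n in("side","top","wrist"):
    print(n,camera_info(n))
    p,d=snapshot(n); cv2.imwrite(f"pics/{n}0.png",p)
    import numpy as np; np.save(f"pics/{n}0.npy",d)
E
```

```text
pics
{'time': 0.0, 'joint_pos': array([ 7.06791024e+01,  7.51578677e+00,  8.53319384e+01, -8.85920914e-04,
        8.72625813e+01, -4.89595954e+00]), 'qd': array([-0.11307011,  0.04646348, -0.04717909,  0.08759189, -0.02346178,
       -0.04154594]), 'joint_efforts': array([-1.55294006e-04, -5.69401109e+01, -5.00539327e+01, -2.14433735e-04,
        1.50309806e-02,  1.81267630e-06]), 'tool_pos': array([149.28248448, 580.51737557, 221.01190934]), 'tcp_rot': array([-1.79890021e+02, -8.53268333e-03,  1.65575097e+02]), 'ft_force': array([ 0.53634855, -0.7607385 ,  0.04566819]), 'wrist_torque': array([-0.02674318,  0.04149731,  0.03369424]), 'finger_gap': 85.37156176850348}
side {'fov_y': 53.57116452062114, 'cx': 253.22906074307505, 'cy': 188.3198046639307, 'origin': array([ 207.83938465, -482.08597004,  841.95808847]), 'orientation': array([-142.17853508,    0.98696781,  -35.45032735])}
top {'fov_y': 53.025890184738955, 'cx': 255.69507737142055, 'cy': 186.76089874639197, 'origin': array([ 366.65228578,   11.00354308, 1326.01997581]), 'orientation': array([-170.88566293,   -0.73490956,  -91.66135268])}
wrist {'fov_y': 66.48120097135092, 'cx': 257.55524907813634, 'cy': 192.3331757559753, 'origin': array([ 84.9547809 , 597.04722954, 372.76570086]), 'orientation': array([1.64479897e+02, 4.54201991e-02, 7.55630482e+01])}
```

View pics/side0.png

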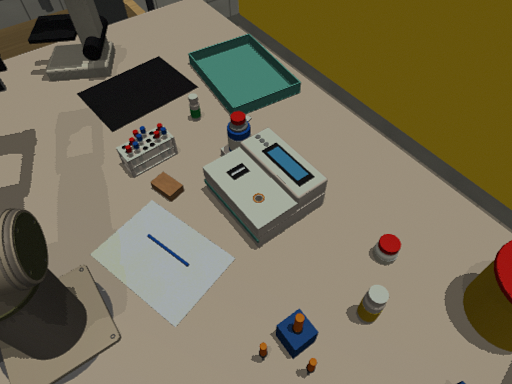

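View pics/top0.png

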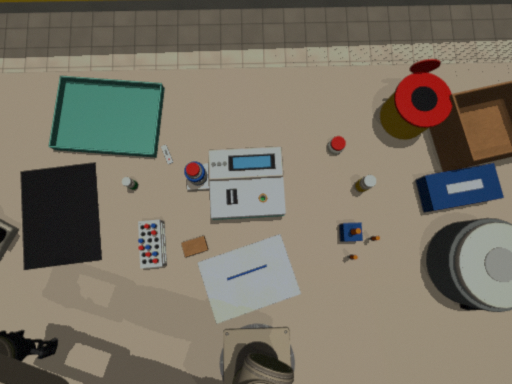

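View pics/wrist0.png

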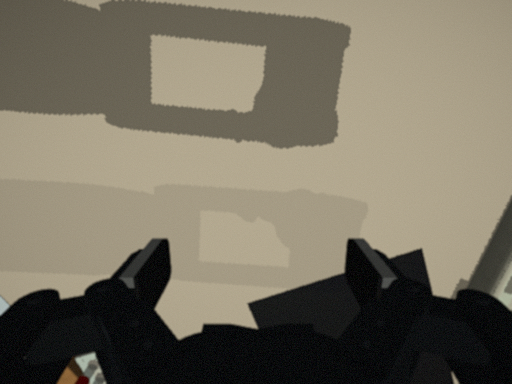

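The side view shows the pump cap at about (238,118), the hole ring at (259,198), and the stylus in its stand at (298,323), with two smaller styluses at (263,350) and (312,366). The top view shows the cap at (194,170), the hole at (263,198) and the stylus at (355,231). I'll measure these next.

```bash
cat > h.py <<'E'
from bench import *
import cv2, numpy as np
from scipy.spatial.transform import Rotation as R
def cam(n):
    c=camera_info(n); f=192/np.tan(np.radians(c['fov_y']/2)); return c,f,R.from_euler('xyz',c['orientation'],degrees=True).as_matrix()
def ray(n,u,v,C=None):
    c,f,M=C or cam(n); return np.array(c['origin']),M@np.array([(u-c['cx'])/f,(v-c['cy'])/f,1])
def plane(n,u,v,z,C=None):
    o,d=ray(n,u,v,C); return o+d*(z-o[2])/d[2]
def dep(n,u,v,D,C=None):
    o,d=ray(n,u,v,C); return o+d*D
def two(a,b):
    (o1,d1),(o2,d2)=a,b
    s=np.linalg.lstsq(np.c_[d1,-d2],o2-o1,rcond=None)[0]
    p,q=o1+s[0]*d1,o2+s[1]*d2
    return (p+q)/2,np.linalg.norm(p-q)
def blobs(img,lo,hi,amin=8):
    h=cv2.cvtColor(img,cv2.COLOR_BGR2HSV)
    if lo[0]>hi[0]: m=cv2.inRange(h,(0,lo[1],lo[2]),hi)|cv2.inRange(h,lo,(180,hi[1],hi[2]))
    else: m=cv2.inRange(h,lo,hi)
    n,l,st,ce=cv2.connectedComponentsWithStats(m)
    return [(ce[i].round(1),st[i]) for i in range(1,n) if st[i][4]>=amin],l
E
python3 - <<'E'
from h import *
for n in("side","top"):
    p=cv2.imread(f"pics/{n}0.png");D=np.load(f"pics/{n}0.npy")
    for nm,lo,hi in(("red",(174,150,90),(4,255,255)),("orange",(5,140,80),(18,255,255))):
        print(n,nm)
        for c,s in blobs(p,lo,hi,4)[0]:
            u,v=c; d=D[int(round(v)),int(round(u))]
            print(c,s,dep(n,u,v,d).round(1))
for n,box in(("side",(180,90,340,250)),("side",(220,290,340,384)),("top",(170,140,300,230)),("top",(320,180,400,280))):
    p=cv2.imread(f"pics/{n}0.png");a,b,c,d=box;q=p[b:d,a:c]
    cv2.imwrite(f"pics/c_{n}_{a}.png",cv2.resize(q,None,fx=4,fy=4,interpolation=cv2.INTER_CUBIC))
E
```

```text
side red
[237.4 115.9] [230 111  15  11 125] [616.2 185.2 154.8]
[158.9 124.6] [157 123   5   4  17] [446.4 337.2 103.9]
[134.8 131.3] [133 130   5   4  16] [380.5 358.4  99.1]
[156.  132.1] [154 131   5   4  16] [426.2 315.5 103. ]
[131.2 138.8] [129 137   5   4  16] [359.  332.8 102.7]
[127.5 146.7] [125 145   6   4  17] [338.2 310.9 102.4]
[389.7 242.6] [379 234  22  18 304] [ 713.8 -297.2   58. ]
[505.3 266.7] [497 240  15  58 616] [ 777.2 -488.1  171.9]
side orange
[166.1 183.9] [151 173  31  23 302] [379.  196.3  26.3]
[256.4 196. ] [253 193  11   9  22] [526.9 -25.2  93.4]
[261.8 199.8] [260 198   4   4   5] [529.7 -43.7  95.8]
[299.4 319.1] [295 313   9  18  78] [ 409.1 -327.1  128.6]
[262.9 346. ] [260 343   7   7  44] [ 330.4 -319.1   96.8]
[264.3 352.6] [263 351   3   4   7] [ 329.3 -325.3   73.3]
[312.5 361.6] [309 358   8   8  51] [ 387.3 -394.3   98.8]
top red
[430.7  60. ] [421  59  19   3  26] [ 914.6 -549.3  242.3]
[423.1  99.3] [ 395   72   57   55 1934] [ 817.1 -547.2  173.6]
[337.8 142.8] [331 136  14  14 154] [ 713.3 -295.    59.4]
[192.2 168.8] [186 163  13  13 
[... 207 characters left out ...]
[145 252   6   4  16] [359.7 332.3 104.2]
[154.6 260.4] [152 259   6   4  17] [338.8 310.7 103.8]
top orange
[502.5  84. ] [501  84   4   1   4] [ 856.6 -798.   186.9]
[479.5  89. ] [478  89   4   1   4] [ 842.1 -723.4  185.8]
[471.5  90.8] [470  90   4   2   4] [ 837.2 -698.   184.7]
[461.8  92.8] [460  92   4   2   5] [ 829.9 -664.4  188.1]
[466.5  92. ] [465  92   4   1   4] [ 833.9 -682.1  184. ]
[484.9 130.9] [ 452   94   60   67 2122] [ 758.6 -839.7    5.5]
[357.4 230.7] [355 229   6   5  22] [ 411.5 -321.1  130.5]
[194.5 246.1] [183 237  24  19 283] [380.  197.4  29.6]
[376.9 237.6] [375 236   5   4  17] [ 389.3 -392.    94.2]
[354.5 256.7] [353 255   4   4  14] [ 331.6 -315.6   96.4]
```

View pics/c_side_180.png

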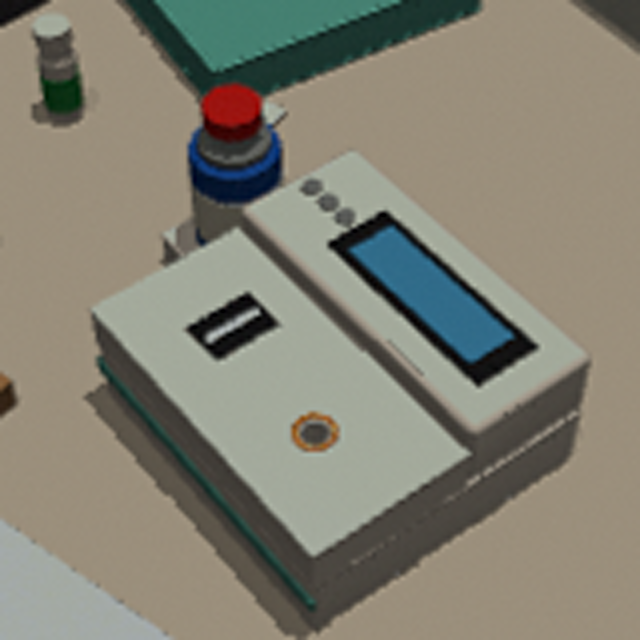

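View pics/c_side_220.png

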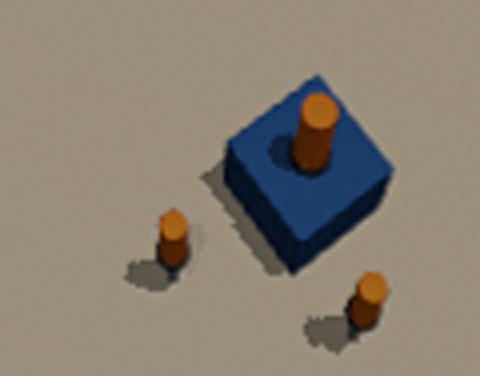

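View pics/c_top_170.png

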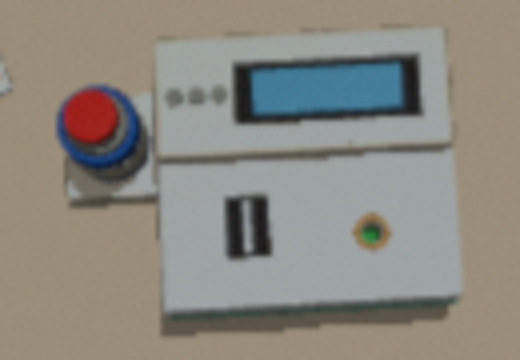

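Run:
```python
from h import *
import bench
print([x for x in dir(bench) if not x.startswith('_')])
try: print(nose_length)
except Exception as e: print(e)
print('hole',two(ray('side',258.7,197.7),ray('top',262.4,197.7)),plane('side',258.7,197.7,95),plane('top',262.4,197.7,95))
for n,(u,v) in dict(side=(237.4,115.9),top=(192.2,168.8)).items(): print('pump',plane(n,u,v,157))
for n,uv in dict(side=[(299.4,317.7),(263.2,345.8),(312.7,361.5)],top=[(357.6,230.7),(376.9,237.6),(354.5,256.7)]).items():
  for u,v in uv: print(n,plane(n,u,v,130),plane(n,u,v,97))
```

```text
['PlanningError', 'camera_info', 'hand_in', 'nose_length', 'sense', 'snapshot']
17.0
hole (array([528.38572939, -31.50481622,  91.78420473]), np.float64(1.4208951430335437)) [527.68633215 -33.67833396  95.        ] [527.31623935 -31.09251984  95.        ]
pump [614.88272834 183.07454723 157.        ]
pump [615.2313506  185.28267458 157.        ]
side [ 410.41723725 -325.38262116  130.        ] [ 419.80693201 -318.11925749   97.        ]
side [ 325.57096912 -326.40787098  130.        ] [ 331.02795085 -319.19202871   97.        ]
side [ 380.16829128 -398.03000049  130.        ] [ 388.15591585 -394.13391863   97.        ]
top [ 411.54936544 -321.85543093  130.        ] [ 412.78814377 -331.03951345   97.        ]
top [ 388.64394581 -380.25588901  130.        ] [ 389.25072897 -391.05132848   97.        ]
top [ 332.60515301 -306.67608552  130.        ] [ 331.66574113 -315.44134694   97.        ]
```

```bash
cat > go.py <<'E'
import sys,json,os
from h import *
# go.py x y z yaw : tool-axis turn and shift from commanded pose cmd.json; tool stays pointing down
c=json.load(open('cmd.json')) if os.path.exists('cmd.json') else [149.466,581.09,222.092,165.575]
t=[float(a) for a in sys.argv[1:5]]
R0=R.from_euler('xyz',[180,0,c[3]],degrees=True);R1=R.from_euler('xyz',[180,0,t[3]],degrees=True)
print('turn',(R0.inv()*R1).as_rotvec(degrees=True).round(2),'shift',(R0.inv().apply(np.array(t[:3])-c[:3])/1000).round(4))
E
cat > done.py <<'E'
# done.py dx dy dz turnz : record what was commanded
import sys,json,os
from h import *
c=json.load(open('cmd.json')) if os.path.exists('cmd.json') else [149.466,581.09,222.092,165.575]
a=[float(x) for x in sys.argv[1:5]]
R0=R.from_euler('xyz',[180,0,c[3]],degrees=True)
p=np.array(c[:3])+R0.apply(a[:3])*1000
c=[*p.tolist(),c[3]-a[3]]; json.dump(c,open('cmd.json','w')); print(np.round(c,2))
E
python3 - <<'E'
from h import *
R0=R.from_euler('xyz',sense()['tcp_rot'],degrees=True); print(R0.as_matrix().round(3))
E
python3 go.py 615 184 205 165.575
```

```text
[[-0.968  0.249 -0.   ]
 [ 0.249  0.968 -0.001]
 [ 0.    -0.001 -1.   ]]
turn [0. 0. 0.] shift [-0.5498 -0.2686  0.0171]
```

Request:
jog_arm(plan=[[[0,0,0],[-0.05,-0.024,0.002],-1],[[0,0,0],[-0.1,-0.049,0.003],-1],[[0,0,0],[-0.15,-0.073,0.005],-1],[[0,0,0],[-0.2,-0.098,0.006],-1],[[0,0,0],[-0.25,-0.122,0.008],-1],[[0,0,0],[-0.3,-0.147,0.009],-1],[[0,0,0],[-0.35,-0.171,0.011],-1],[[0,0,0],[-0.4,-0.195,0.012],-1],[[0,0,0],[-0.45,-0.22,0.014],-1],[[0,0,0],[-0.5,-0.244,0.016],-1],[[0,0,0],[-0.55,-0.2685,0.017],-1],[[0,0,0],[-0.55,-0.2685,0.017],-1]], force=40)

```text
time: 1.65
tool_pos: [617.2, 180.5, 203.8]
tcp_rot: [-179.9, -0.0, 165.3]
ft_force: [-0.3, 1.3, -0.3]
finger_gap: 0.3
```

```bash
python3 done.py -0.55 -0.2685 0.017 0
python3 - <<'E'
from h import *
print(sense()['tool_pos'])
for n in('side','top','wrist'):
    C=cam(n);p,d=snapshot(n); cv2.imwrite(f"pics/{n}1.png",p)
    if n!='wrist':
        for c,s in blobs(p,(174,150,90),(4,255,255),20)[0]:print(n,c,s)
print(sense()['tool_pos'])
E
```

```text
[615.24 184.04 205.09 165.58]
[617.1592447  180.51088887 203.76024057]
side [237.8 116. ] [231 111  14  10 107]
side [389.6 242.6] [379 234  22  19 308]
side [505.3 266.7] [497 240  15  58 617]
top [429.   60.3] [418  59  22   4  27]
top [423.1  99.4] [ 395   72   57   55 1949]
top [337.8 142.7] [331 136  14  14 155]
top [189.5 171.1] [187 168   6   7  33]
[614.71716192 184.3038523  204.61152091]
```

View pics/wrist1.png

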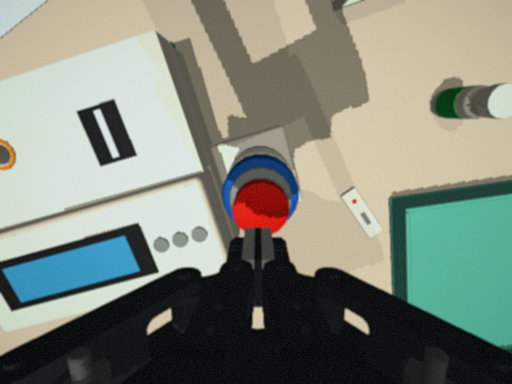

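View pics/side1.png

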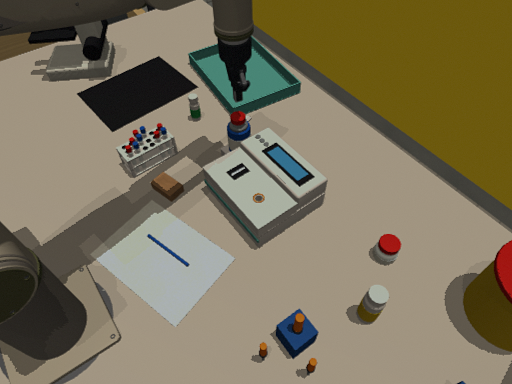

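The wrist view shows the cap centred near (262,205), right under the shut fingertips at (258,240), so the arm is over it. I'll press now.

Request:
jog_arm(plan=[[[0,0,0],[0,0,0.012],-1],[[0,0,0],[0,0,0.024],-1],[[0,0,0],[0,0,0.028],-1],[[0,0,0],[0,0,0.031],-1],[[0,0,0],[0,0,0.034],-1],[[0,0,0],[0,0,0.037],-1],[[0,0,0],[0,0,0.039],-1],[[0,0,0],[0,0,0.041],-1],[[0,0,0],[0,0,0.041],-1],[[0,0,0],[0,0,0.041],-1]])

```text
time: 3.05
tool_pos: [615.3, 184.0, 164.2]
tcp_rot: [180.0, 0.0, 165.6]
ft_force: [-0.5, -0.6, -0.1]
finger_gap: 0.1
```

```bash
python3 done.py 0 0 0.041 0
python3 - <<'E'
from h import *
for i in range(3):
  s=sense();print(s['tool_pos'],s['ft_force'],s['joint_efforts'])
  p,d=snapshot('wrist')
cv2.imwrite(f"pics/wrist2.png",p)
p,d=snapshot('side');cv2.imwrite("pics/side2.png",cv2.resize(p[60:180,160:320],None,fx=4,fy=4,interpolation=cv2.INTER_CUBIC))
E
```

```text
[615.24 184.04 164.09 165.58]
[615.28560101 184.02838393 164.19594401] [-0.46113964 -0.60556461 -0.0568786 ] [-6.33773292e-03 -6.33138585e+01 -4.90806592e+01 -9.61379628e-04
  2.06744771e-03  2.84906315e-05]
[615.31779486 184.04060875 164.23461969] [0.02055947 0.24633957 0.56020231] [-5.39383633e-03 -6.33518672e+01 -4.91182923e+01 -9.17846010e-04
  2.63877504e-03  3.54810845e-05]
[615.31621163 184.03482337 164.22886347] [ 0.55812999  0.01325934 -1.00709394] [-5.67285198e-03 -6.33877730e+01 -4.91529000e+01 -4.02229743e-04
  1.78082024e-03 -2.31133163e-05]
```

View pics/wrist2.png

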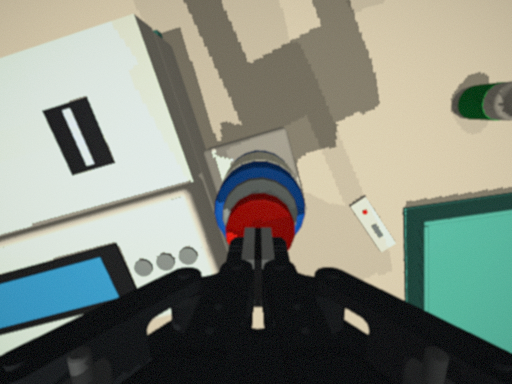

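View pics/side2.png

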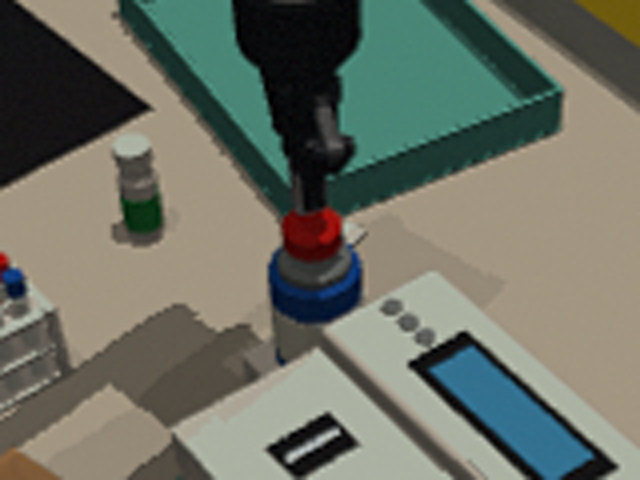

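Contact hasn't happened yet: the fingertips are just over the cap and there's no force. I'll lower further in small steps and watch the force.

Request:
jog_arm(plan=[[[0,0,0],[0,0,0.002],-1],[[0,0,0],[0,0,0.004],-1],[[0,0,0],[0,0,0.005],-1],[[0,0,0],[0,0,0.005],-1]])

```text
time: 3.75
tool_pos: [615.1, 184.0, 158.9]
tcp_rot: [-180.0, -0.0, 165.6]
ft_force: [-0.5, 0.4, -0.7]
finger_gap: 0.0
```

Request:
jog_arm(plan=[[[0,0,0],[0,0,0.007],-1],[[0,0,0],[0,0,0.009],-1],[[0,0,0],[0,0,0.01],-1],[[0,0,0],[0,0,0.01],-1]])

```text
time: 4.25
tool_pos: [615.2, 184.0, 149.0]
tcp_rot: [-180.0, -0.0, 165.6]
ft_force: [0.5, -1.1, -0.2]
finger_gap: 0.5
```

```bash
python3 done.py 0 0 0.015 0
python3 - <<'E'
from h import *
s=sense();print(s['tool_pos'],s['ft_force'],nose_length)
p,d=snapshot('wrist')
cv2.imwrite(f"pics/wrist3.png",p)
p,d=snapshot('side');cv2.imwrite("pics/side3.png",cv2.resize(p[80:160,180:300],None,fx=6,fy=6,interpolation=cv2.INTER_CUBIC))
c,l=blobs(p,(174,150,90),(4,255,255),20)
print(c[0])
ys,xs=np.nonzero(l==l[int(c[0][0][1]),int(c[0][0][0])])
P=np.array([dep('side',u,v,d[v,u]) for u,v in zip(xs,ys)]);print(np.percentile(P[:,2],[5,25,50,75,95]))
E
```

```text
[615.24 184.04 149.09 165.58]
[615.19228936 184.01641853 149.01677953] [ 0.4583242  -1.12941163 -0.19753531] 17.0
(array([242.4, 116.8]), array([240, 113,   5,   8,  25], dtype=int32))
[154.2044027  155.2528628  156.48655849 157.47204776 163.47680514]
```

View pics/side3.png

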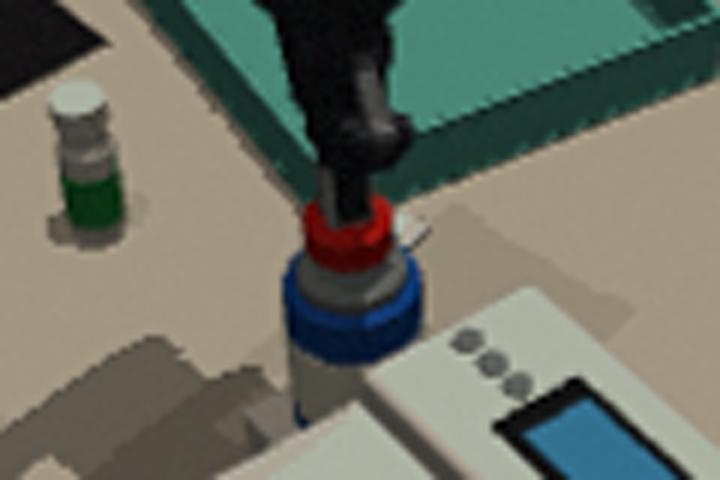

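Run:
```python
from h import *
s=sense();print(s['tool_pos'],s['ft_force'],s['joint_efforts'][:3])
for n in('wrist','side','top'):
    C=cam(n);p,d=snapshot(n);np.save(f'pics/{n}3.npy',d);cv2.imwrite(f'pics/{n}3.png',p)
    h=cv2.cvtColor(p,cv2.COLOR_BGR2HSV)
    m=cv2.inRange(h,(0,150,60),(5,255,255))|cv2.inRange(h,(174,150,60),(180,255,255))
    ys,xs=np.nonzero((m>0)&(d>0))
    P=np.array([dep(n,u,v,d[v,u],C) for u,v in zip(xs,ys)])
    k=np.hypot(P[:,0]-615,P[:,1]-184)<35;Q=P[k]
    print(n,len(Q),np.percentile(Q[:,2],[5,25,50,75,90,95]).round(1),Q.mean(0).round(1))
    # dark gripper lowest points near axis
    ys,xs=np.nonzero((h[...,2]<70)&(d>0)); P=np.array([dep(n,u,v,d[v,u],C) for u,v in zip(xs,ys)])
    k=(np.hypot(P[:,0]-615,P[:,1]-184)<25)&(P[:,2]>125);print(' dark',k.sum(),np.percentile(P[k,2],[1,5,10,25]).round(1))
p=cv2.imread('pics/wrist3.png');cv2.imwrite('pics/w3c.png',cv2.resize(p[140:290,180:340],None,fx=4,fy=4,interpolation=cv2.INTER_CUBIC))
D0=np.load('pics/side0.npy');p=cv2.imread('pics/side0.png')
for v in range(110,126,2): print(v,[int(round(dep('side',u,v,D0[v,u])[2])) for u in range(230,248,2)],[int(round(dep('side',u,v,d3)[2])) for u,d3 in zip(range(230,248,2),np.load('pics/side3.npy')[v,230:248:2])])
```

```text
[615.33360711 184.06089627 149.26827028] [ 0.04377674 -1.24498751  0.553241  ] [-5.75090671e-04 -6.34671021e+01 -4.87216330e+01]
wrist 2171 [147.9 155.9 156.6 157.1 157.6 157.9] [607.2 188.2 156. ]
 dark 19457 [169.4 187.  202.5 214.8]
side 96 [144.4 152.6 155.3 156.4 157.4 157.9] [610.6 175.3 154. ]
 dark 330 [125.4 126.2 127.  145. ]
top 24 [147.  154.7 157.7 158.8 159.7 159.8] [601.4 188.9 155.9]
 dark 25 [125.2 125.3 125.8 127.2]
110 [17, 29, 33, 30, 27, 23, 22, 18, 13] [16, 25, 187, 205, 185, 186, 20, 19, 14]
112 [5, 18, 155, 157, 158, 155, 158, 10, 6] [6, 17, 179, 182, 183, 180, 154, 10, 5]
114 [-1, 155, 157, 155, 156, 156, 156, 154, 1] [-1, 156, 170, 172, 174, 171, 165, 159, 0]
116 [-1, 156, 155, 156, 155, 156, 157, 158, 5] [1, 155, 163, 166, 167, 164, 156, 153, 6]
118 [0, 156, 157, 156, 157, 157, 155, 157, 5] [842, 156, 156, 155, 155, 156, 156, 158, 6]
120 [-1, 155, 156, 157, 156, 157, 157, 152, 6] [0, 153, 156, 156, 155, 155, 154, 152, 4]
122 [127, 148, 148, 153, 152, 152, 146, 143, 128] [126, 145, 149, 152, 152, 151, 149, 142, 127]
124 [128, 126, 139, 146, 144, 144, 145, 127, 126] [128, 127, 143, 147, 144, 144, 143, 127, 127]
```

View pics/w3c.png

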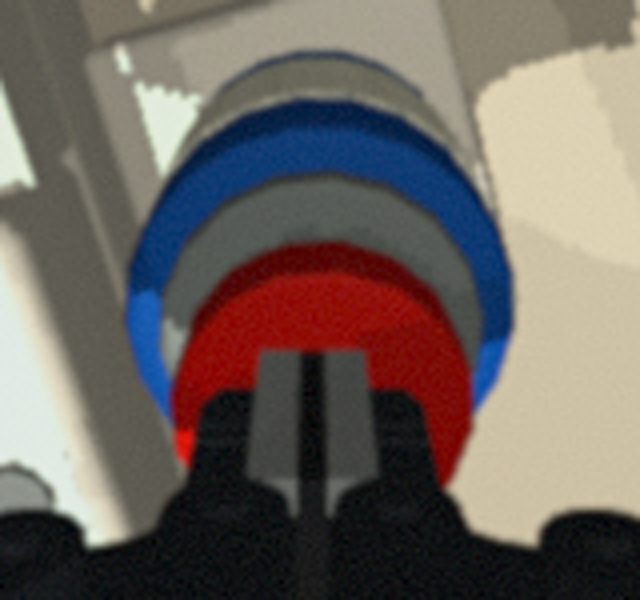

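Run:
```python
from h import *
C=cam('wrist');d=np.load('pics/wrist3.npy');print(C[0]['origin'],C[0]['orientation'],sense()['tool_pos'])
for v in range(220,275,4): print(v,d[v,246:274:6].round(0),dep('wrist',250,v,d[v,250],C).round(1))
C2=cam('side');d2=np.load('pics/side3.npy')
for u in (236,238,240):
  for v in (106,110,112,114,116,117,118): print(u,v,dep('side',u,v,d2[v,u],C2).round(1))
```

```text
[550.8677079  200.24985987 300.88991964] [ 1.64455805e+02 -5.84541429e-02  7.55630672e+01] [615.35930751 184.05719359 149.30205945]
220 [152. 153. 154. 155. 153.] [603.6 182.7 155.9]
224 [155. 154. 154. 153. 154.] [605.5 182.2 156.7]
228 [148. 149. 147. 148. 148.] [605.4 182.4 162.6]
232 [143. 144. 144. 142. 142.] [605.1 182.6 168.5]
236 [138. 138. 138. 139. 139.] [605.3 182.7 172.7]
240 [134. 135. 134. 134. 133.] [605.2 182.8 177.4]
244 [131. 130. 131. 130. 131.] [605.2 182.9 181.7]
248 [126. 125. 125. 127. 126.] [605.2 183.  185.8]
252 [122. 123. 123. 123. 122.] [605.5 183.  188.8]
256 [119. 119. 119. 119. 119.] [605.3 183.2 192.9]
260 [117. 117. 116. 117. 113.] [605.4 183.2 196.1]
264 [112. 116. 118. 112. 111.] [604.6 183.6 200.8]
268 [108. 107. 118. 109. 108.] [604.9 183.5 203.1]
272 [106. 109. 118. 105. 106.] [604.4 183.8 206.9]
236 106 [596.3 156.3 218.1]
236 110 [596.2 157.4 204.5]
236 112 [605.3 173.1 182.4]
236 114 [607.1 176.8 172. ]
236 116 [606.6 176.7 165.5]
236 117 [606.7 177.2 161.6]
236 118 [608.1 179.9 155.4]
238 106 [591.7 139.4 231.8]
238 110 [612.1 173.7 185.2]
238 112 [609.2 169.6 182.8]
238 114 [609.9 171.3 174.5]
238 116 [610.3 172.5 166.6]
238 117 [613.7 178.5 157. ]
238 118 [612.6 176.9 155.2]
240 106 [591.5 129.9 238.3]
240 110 [615.7 169.6 186.2]
240 112 [615.4 169.6 179.6]
240 114 [615.9 171.1 171.5]
240 116 [615.9 171.6 164.2]
240 117 [620.  178.4 153.8]
240 118 [616.5 173.1 155.9]
```

Both the wrist and side depths put the shut fingertips at z≈158–160 while the TCP reads 149. The cap is still up at 157. So the real fingertips are about 26 mm farther back than `nose_length` says, and I'll go by the measured value and press on.

Request:
jog_arm(plan=[[[0,0,0],[0,0,0.002],-1],[[0,0,0],[0,0,0.004],-1],[[0,0,0],[0,0,0.006],-1],[[0,0,0],[0,0,0.006],-1]])

```text
time: 5.0
tool_pos: [615.5, 184.1, 143.4]
tcp_rot: [180.0, 0.0, 165.6]
ft_force: [0.1, 0.1, 4.6]
finger_gap: -0.4
```

The force is now 4.6 N, about 3 mm of travel, so contact was at TCP z≈146.6. Pressing fully.

Request:
jog_arm(plan=[[[0,0,0],[0,0,0.002],-1],[[0,0,0],[0,0,0.004],-1],[[0,0,0],[0,0,0.006],-1],[[0,0,0],[0,0,0.007],-1],[[0,0,0],[0,0,0.0075],-1],[[0,0,0],[0,0,0.0075],-1],[[0,0,0],[0,0,0.0075],-1]])

```text
time: 5.88
tool_pos: [615.6, 184.1, 137.8]
tcp_rot: [180.0, 0.1, 165.6]
ft_force: [-5.1, -1.8, 15.5]
finger_gap: -0.0
```

```bash
python3 done.py 0 0 0.0135 0
python3 - <<'E'
from h import *
n='wrist'
C=cam(n);p,d=snapshot(n)
h=cv2.cvtColor(p,cv2.COLOR_BGR2HSV)
m=cv2.inRange(h,(0,150,60),(5,255,255))|cv2.inRange(h,(174,150,60),(180,255,255))
ys,xs=np.nonzero((m>0)&(d>0))
P=np.array([dep(n,u,v,d[v,u],C) for u,v in zip(xs,ys)])
k=np.hypot(P[:,0]-615,P[:,1]-184)<35;Q=P[k]
print(n,len(Q),np.percentile(Q[:,2],[5,25,50,75,90,95]).round(1))
s=sense();print(s['tool_pos'],s['ft_force'])
E
python3 go.py 615 184 205 165.575;python3 go.py 440 -240 240 165.575
```

```text
[615.24 184.04 135.59 165.58]
wrist 2199 [138.1 145.8 146.5 147.1 147.5 147.8]
[615.61166995 184.12287559 137.83274397] [-7.75955878 -1.06352611 15.22105379]
turn [0. 0. 0.] shift [ 0.0002 -0.0001 -0.0694]
turn [0. 0. 0.] shift [ 0.0641 -0.4543 -0.1044]
```

Measured cap drop is 156.6 → 146.5, a full 10 mm. I'll raise the arm and wait for the cap to come back up.

Request:
jog_arm(plan=[[[0,0,0],[0,0,-0.006],-1],[[0,0,0],[0,0,-0.018],-1],[[0,0,0],[0,0,-0.045],-1],[[0,0,0],[0,0,-0.07],-1],[[0,0,0],[0,0,-0.07],-1],[[0,0,0],[0,0,-0.07],-1]])

```text
time: 6.68
tool_pos: [614.7, 183.9, 204.4]
tcp_rot: [-180.0, -0.1, 165.6]
ft_force: [-0.1, 0.3, -0.0]
finger_gap: -0.1
```

```bash
python3 done.py 0 0 -0.07 0
python3 - <<'E'
from h import *
n='wrist'
C=cam(n);p,d=snapshot(n)
h=cv2.cvtColor(p,cv2.COLOR_BGR2HSV)
m=cv2.inRange(h,(0,150,60),(5,255,255))|cv2.inRange(h,(174,150,60),(180,255,255))
ys,xs=np.nonzero((m>0)&(d>0))
P=np.array([dep(n,u,v,d[v,u],C) for u,v in zip(xs,ys)])
k=np.hypot(P[:,0]-615,P[:,1]-184)<35;Q=P[k]
print(n,len(Q),np.percentile(Q[:,2],[5,25,50,75,90,95]).round(1))
E
python3 go.py 411 -323.5 205 125
```

```text
[615.24 184.04 205.59 165.58]
wrist 2290 [154.  156.3 156.8 157.2 157.6 157.8]
turn [ 0.   -0.   40.57] shift [ 0.0714 -0.5424  0.0006]
```

The cap is back at 156.8, fully up. Now moving above the stylus with the gripper opening.

Request:
jog_arm(plan=[[[0,0,4],[0.007,-0.054,0],1],[[0,0,8],[0.014,-0.108,0],1],[[0,0,12],[0.021,-0.162,0],1],[[0,0,16],[0.028,-0.216,0],1],[[0,0,20],[0.035,-0.27,0],1],[[0,0,24],[0.042,-0.324,0],1],[[0,0,28],[0.05,-0.378,0],1],[[0,0,32],[0.057,-0.432,0],1],[[0,0,36],[0.064,-0.487,0],1],[[0,0,40.57],[0.0714,-0.5424,0],1],[[0,0,40.57],[0.0714,-0.5424,0],1],[[0,0,40.57],[0.0714,-0.5424,0],1]])

```text
time: 8.22
tool_pos: [410.5, -322.8, 204.4]
tcp_rot: [180.0, -0.1, 125.0]
ft_force: [-0.3, 0.9, -0.2]
finger_gap: 85.5
```

```bash
python3 done.py 0.0714 -0.5424 0 40.57
python3 - <<'E'
from h import *
n='wrist'; snapshot('top')
print(sense()['tool_pos'],sense()['tcp_rot'])
C=cam(n);p,d=snapshot(n);cv2.imwrite('pics/wrist4.png',p);np.save('pics/wrist4.npy',d)
for c,s in blobs(p,(5,140,80),(18,255,255),20)[0]: print(c,s,dep(n,c[0],c[1],d[int(c[1]),int(c[0])],C).round(1),plane(n,c[0],c[1],130,C).round(1))
E
```

```text
[ 410.97 -323.47  205.59  125.  ]
[ 410.94748663 -322.32226295  204.62945385] [ 1.79992461e+02 -1.07343116e-01  1.25061151e+02]
[187.5 131.9] [179 125  21  16 224] [ 333.5 -316.3   97.6] [ 338.5 -310.3  130. ]
[257.6 194.5] [247 177  21  33 509] [ 410.3 -320.1  130.3] [ 410.4 -320.1  130. ]
[199.1 227.7] [190 214  19  27 291] [ 389.3 -388.1   93.5] [ 387.1 -371.4  130. ]
```

View pics/wrist4.png

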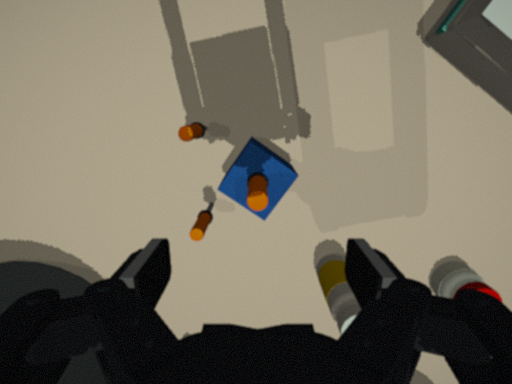

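```bash
python3 - <<'E'
from h import *
n='wrist';C=cam(n);p=cv2.imread('pics/wrist4.png');d=np.load('pics/wrist4.npy')
ys,xs=np.nonzero((cv2.inRange(cv2.cvtColor(p,cv2.COLOR_BGR2HSV),(5,140,80),(20,255,255))>0))
P=np.array([dep(n,u,v,d[v,u],C) for u,v in zip(xs,ys)]);k=(np.abs(P[:,2]-130)<4)&(np.hypot(P[:,0]-411,P[:,1]+323)<25)
print(k.sum(),xs[k].min(),xs[k].max(),ys[k].min(),ys[k].max(),plane(n,(xs[k].min()+xs[k].max())/2,(ys[k].min()+ys[k].max())/2,130,C),P[k].mean(0))
for c,s in blobs(p,(5,180,150),(18,255,255),20)[0]:print(c,s,plane(n,*c,130,C))
# stand top square centre from wrist: blue
b,l=blobs(p,(105,120,60),(125,255,255),200)
for c,s in b: print('blue',c,s)
for m,(u,v),z in (('top',(369,181),120),('side',(377,294),120)): print('jar',plane(m,u,v,z))
M=R.from_euler('xyz',[180,0,125],degrees=True).as_matrix();print('jaw axis',M[:,1])
cv2.imwrite('pics/w4c.png',cv2.resize(p[120:230,170:320],None,fx=4,fy=4,interpolation=cv2.INTER_CUBIC))
E
python3 go.py 411 -322.5 150 125
```

```text
341 247 267 190 209 [ 412.76078348 -323.74820343  130.        ] [ 412.8770774  -323.84354488  129.77383519]
[189.3 131.3] [187 127   5   9  26] [ 339.67537738 -309.04050599  130.        ]
[257.5 201.5] [248 193  20  17 245] [ 414.06342073 -324.89946131  130.        ]
[195.9 234.2] [190 229  13  11 109] [ 388.3906109  -377.86375317  130.        ]
blue [257.3 177. ] [ 219  142   78   77 2485]
jar [ 568.49955648 -372.37740034  120.        ]
jar [ 566.61335522 -376.23341354  120.        ]
jaw axis [8.19152044e-01 5.73576436e-01 1.22464680e-16]
turn [ 0. -0.  0.] shift [0.0008 0.0006 0.0556]
```

View pics/w4c.png

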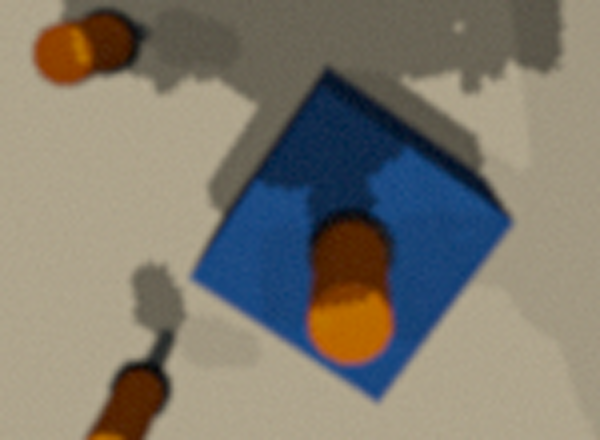

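The stylus top disc is at wrist pixel (257,200), which gives (412.5, −324). The yellow jar is 160 mm away. Descending.

```bash
python3 go.py 412.5 -324 68 125
```

```text
turn [ 0. -0.  0.] shift [-0.0013  0.0009  0.1376]
```

Request:
jog_arm(plan=[[[0,0,0],[-0.001,0.001,0.03],1],[[0,0,0],[-0.001,0.001,0.06],1],[[0,0,0],[-0.001,0.001,0.085],1],[[0,0,0],[-0.001,0.001,0.11],1],[[0,0,0],[-0.001,0.001,0.126],1],[[0,0,0],[-0.001,0.001,0.137],1],[[0,0,0],[-0.001,0.001,0.137],1]])

```text
time: 9.2
tool_pos: [412.3, -323.1, 68.1]
tcp_rot: [-180.0, -0.1, 125.0]
ft_force: [0.6, 0.1, 0.1]
finger_gap: 85.3
```

```bash
python3 done.py -0.001 0.001 0.137 0
python3 - <<'E'
from h import *
p,d=snapshot('wrist');cv2.imwrite('pics/wrist5.png',p);np.save('pics/wrist5.npy',d)
C=cam('wrist');print(sense()['tool_pos'])
for u in(160,360):
  for v in range(236,260,3): print(u,v,d[v,u],dep('wrist',u,v,d[v,u],C).round(1))
E
```

```text
[ 412.37 -323.72   68.59  125.  ]
[ 412.59750297 -323.68658786   68.90321679]
160 236 239.01195 [ 3.662e+02 -3.948e+02 -3.000e-01]
160 239 134.9302 [ 370.8 -341.    96.2]
160 242 131.87828 [ 371.6 -340.5   99.4]
160 245 129.30208 [ 372.4 -340.1  102.1]
160 248 127.23735 [ 373.2 -340.   104.4]
160 251 127.33461 [ 373.9 -341.1  104.6]
160 254 128.96675 [ 374.6 -343.   103.5]
160 257 129.02733 [ 375.3 -344.1  103.8]
360 236 237.61597 [ 499.1 -301.     1.1]
360 239 135.75136 [ 446.6 -288.3   95.5]
360 242 132.30801 [ 445.6 -288.9   99. ]
360 245 130.01431 [ 445.1 -289.6  101.5]
360 248 126.15781 [ 443.7 -290.   105.4]
360 251 122.63418 [ 442.5 -290.4  108.9]
360 254 122.15085 [ 442.9 -291.3  109.7]
360 257 121.23974 [ 443.1 -292.1  110.9]
```

View pics/wrist5.png

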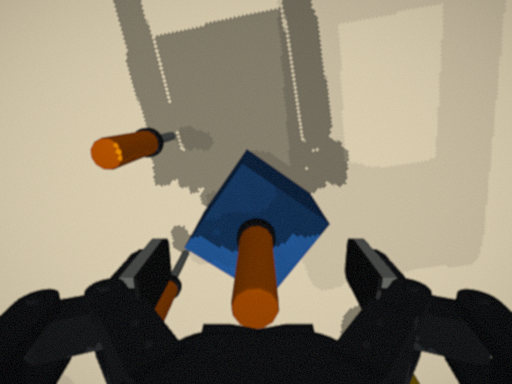

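The stylus stands centred between the open jaws, with the handle near (256,270). Closing.

Request:
jog_arm(plan=[[[0,0,0],[0,0,0],-1],[[0,0,0],[0,0,0],-1],[[0,0,0],[0,0,0],-1],[[0,0,0],[0,0,0],-1],[[0,0,0],[0,0,0],-1],[[0,0,0],[0,0,0],-1],[[0,0,0],[0,0,0],-1],[[0,0,0],[0,0,0],-1]], force=50)

```text
time: 10.25
tool_pos: [412.5, -324.0, 68.9]
tcp_rot: [180.0, 0.0, 125.0]
ft_force: [-1.2, 0.1, 4.1]
finger_gap: 17.0
```

Run:
```python
from h import *
p,d=snapshot('wrist');cv2.imwrite('pics/wrist6.png',p);np.save('pics/wrist6.npy',d)
C=cam('wrist');s=sense();print(s['tool_pos'],s['finger_gap'],s['ft_force'])
for v in range(215,270,4): print(v,dep('wrist',240,v,d[v,240],C).round(1),dep('wrist',257,v,d[v,257],C).round(1))
```

```text
[ 412.46822121 -323.9057602    68.883449  ] 16.732966898335597 [-1.1374827  -0.89166139  5.86588679]
215 [ 399.3 -321.1   64.1] [ 407.4 -316.    62.8]
219 [ 400.7 -323.2   63.9] [ 407.4 -315.9   69.5]
223 [ 401.9 -324.9   64.7] [ 408.7 -317.8   69.6]
227 [ 402.8 -325.9   67.4] [ 408.6 -317.6   75.9]
231 [ 374.8 -269.   220.5] [ 408.5 -317.5   81.7]
235 [ 401.  -321.1   89.7] [ 408.7 -317.7   86.1]
239 [ 402.  -322.5   90.4] [ 408.6 -317.5   91.2]
243 [ 403.2 -324.3   90.4] [ 408.7 -317.8   95. ]
247 [ 404.  -325.3   92. ] [ 408.7 -317.7   99.3]
251 [ 405.  -326.7   92.8] [ 408.8 -317.8  103.1]
255 [ 405.2 -326.5   97. ] [ 408.7 -317.6  107.1]
259 [ 405.2 -326.1  101.3] [ 409.  -318.   109.7]
263 [ 405.7 -326.5  104. ] [ 408.3 -317.2  115. ]
267 [ 405.  -324.8  110.6] [ 408.6 -317.5  117.3]
```

View pics/wrist6.png

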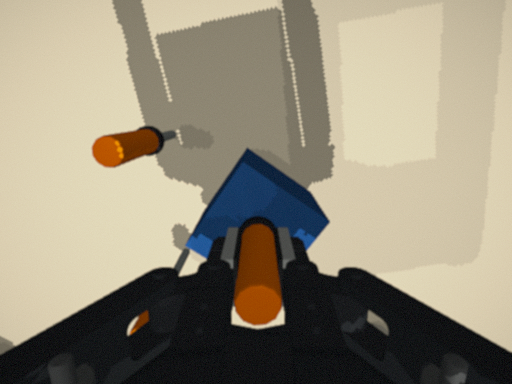

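The stylus is gripped with a gap of about 17 mm, and the pads sit astride the handle above the collar. Lifting straight up.

Request:
jog_arm(plan=[[[0,0,0],[0,0,-0.008],-1],[[0,0,0],[0,0,-0.02],-1],[[0,0,0],[0,0,-0.035],-1],[[0,0,0],[0,0,-0.055],-1],[[0,0,0],[0,0,-0.08],-1],[[0,0,0],[0,0,-0.11],-1],[[0,0,0],[0,0,-0.14],-1],[[0,0,0],[0,0,-0.15],-1],[[0,0,0],[0,0,-0.15],-1]])

```text
time: 11.42
tool_pos: [412.6, -324.0, 219.4]
tcp_rot: [180.0, 0.1, 125.0]
ft_force: [0.4, -0.0, -1.1]
finger_gap: 17.0
```

```bash
python3 done.py 0 0 -0.15 0; python3 go.py 527.5 -32.5 218.59 125
python3 - <<'E'
from h import *
for n in('wrist','side'):
  p,d=snapshot(n);cv2.imwrite(f'pics/{n}7.png',p)
p=p[200:360,200:400];cv2.imwrite('pics/side7c.png',cv2.resize(p,None,fx=4,fy=3.7))
E
```

```text
[ 412.37 -323.72  218.59  125.  ]
turn [ 0. -0.  0.] shift [0.1725 0.2614 0.    ]
```

View pics/wrist7.png

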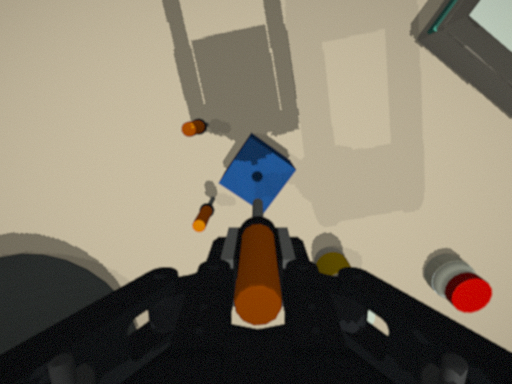

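View pics/side7c.png

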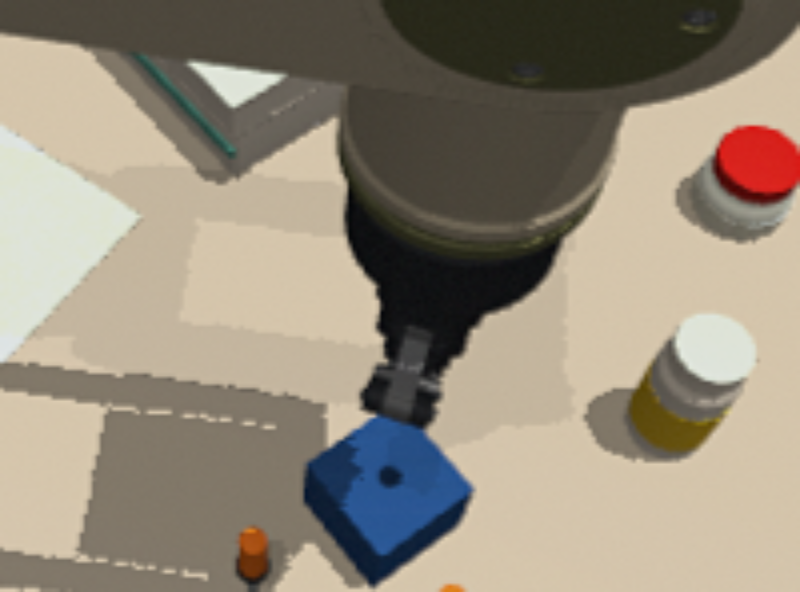

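The stylus is out of the stand: the hole is empty at (257,176) and the rod shows at (257,200–217). Next, above the analyser hole.

Request:
jog_arm(plan=[[[0,0,0],[0.025,0.037,0],-1],[[0,0,0],[0.055,0.083,0],-1],[[0,0,0],[0.085,0.129,0],-1],[[0,0,0],[0.115,0.174,0],-1],[[0,0,0],[0.14,0.212,0],-1],[[0,0,0],[0.16,0.242,0],-1],[[0,0,0],[0.1725,0.2615,0],-1],[[0,0,0],[0.1725,0.2615,0],-1],[[0,0,0],[0.1725,0.2615,0],-1],[[0,0,0],[0.1725,0.2615,0],-1]])

```text
time: 12.78
tool_pos: [527.1, -33.3, 218.1]
tcp_rot: [-180.0, -0.0, 124.9]
ft_force: [1.3, 0.2, -0.5]
finger_gap: 17.0
```

```bash
python3 done.py 0.1725 0.2615 0 0
python3 - <<'E'
from h import *
for n in('wrist','side','top'):
  print(sense()['tool_pos'])
  if n=='wrist': np.set_printoptions(precision=2); print(camera_info(n))
  p,d=snapshot(n);cv2.imwrite(f'pics/{n}8.png',p);np.save(f'pics/{n}8.npy',d)
p=cv2.imread('pics/wrist8.png')[130:290,160:360];cv2.imwrite('pics/wrist8c.png',cv2.resize(p,None,fx=4,fy=3.7))
p=cv2.imread('pics/side8.png')[110:260,160:360];cv2.imwrite('pics/side8c.png',cv2.resize(p,None,fx=4,fy=4))
E
```

```text
[527.61 -32.41 218.59 125.  ]
[527.13292904 -33.27346302 218.12299981]
{'fov_y': 66.48120097135092, 'cx': 257.55524907813634, 'cy': 192.3331757559753, 'origin': array([489.71,  21.68, 369.78]), 'orientation': array([1.65e+02, 1.85e-02, 3.49e+01])}
[527.25 -33.27 218.31]
[527.35 -33.24 218.49]
```

View pics/wrist8c.png

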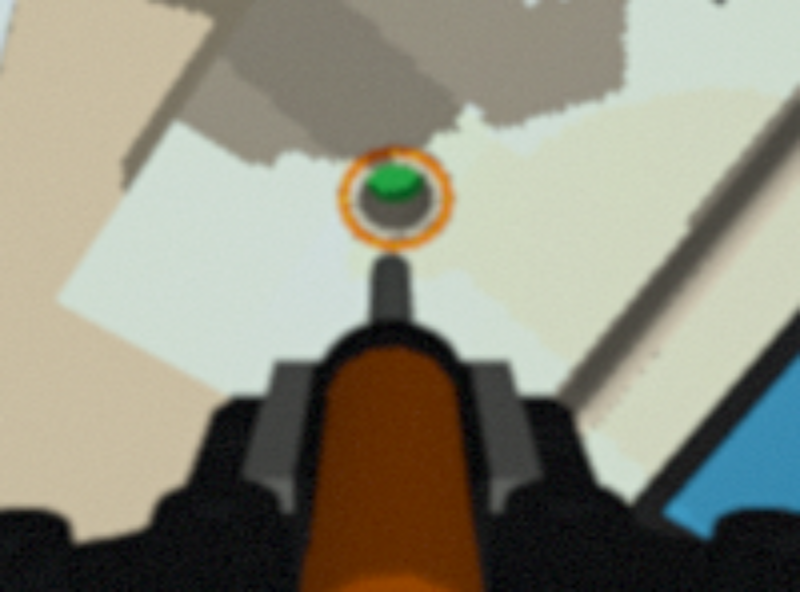

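View pics/side8c.png

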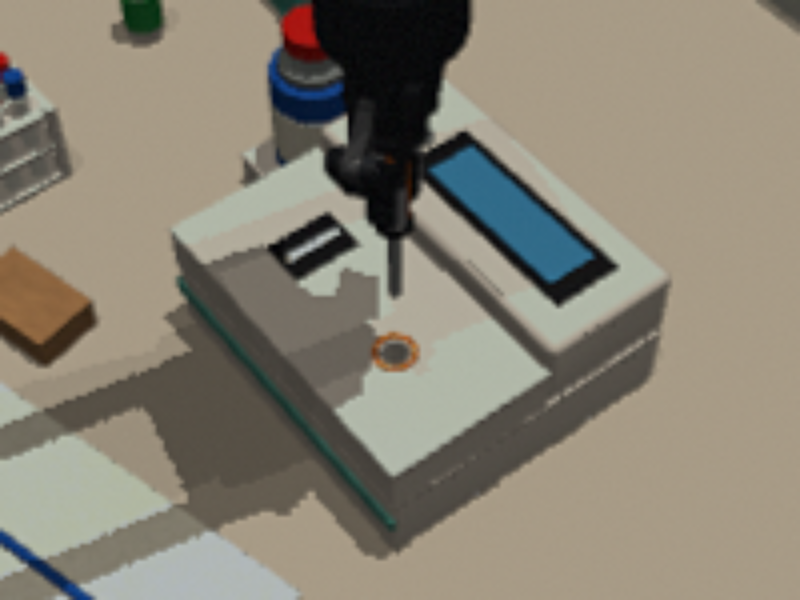

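Run:
```python
from h import *
C=cam('wrist');print(sense()['tool_pos'],C[0]['origin'])
p=cv2.imread('pics/wrist8.png');d=np.load('pics/wrist8.npy');h=cv2.cvtColor(p,cv2.COLOR_BGR2HSV)
b,l=blobs(p,(5,120,80),(25,255,255),15)
m=np.zeros(l.shape,np.uint8)
for c,s in b: print(c,s)
ys,xs=np.nonzero(cv2.inRange(h,(5,110,80),(25,255,255)));k=(ys<200)&(ys>160)&(xs>235)&(xs<280)
e=cv2.fitEllipse(np.c_[xs[k],ys[k]].astype(np.float32));print(e)
H=plane('wrist',*e[0],95,C);print('hole',H)
ax=R.from_euler('xyz',sense()['tcp_rot'],degrees=True).as_matrix()
for v in range(196,220,2):
    row=h[v,240:275,2].astype(int);xx=np.nonzero(row<110)[0]+240
    if len(xx)==0: continue
    u=(xx.min()+xx.max())/2; dd=np.median(d[v,int(u)-1:int(u)+2]); P=dep('wrist',u,v,dd,C); A=P-4*ax[:,0]
    print(v,xx.min(),xx.max(),u,dd.round(1),P.round(1),'axis',A.round(1),'rel hole',(A-H)[:2].round(1))
# same in side: hole and rod
ys,xs=np.nonzero(cv2.inRange(cv2.cvtColor(cv2.imread('pics/side8.png'),cv2.COLOR_BGR2HSV),(5,90,80),(25,255,255)))
k=(abs(xs-259)<9)&(abs(ys-198)<9);e=cv2.fitEllipse(np.c_[xs[k],ys[k]].astype(np.float32));print('side',e,plane('side',*e[0],95))
q=cv2.cvtColor(cv2.imread('pics/side8.png'),cv2.COLOR_BGR2GRAY);D=np.load('pics/side8.npy')
for v in range(170,186,2):print(v,q[v,250:268],D[v,256:262].round(0))
```

```text
[527.42532745 -33.1005735  218.57777166] [489.87126587  21.83568283 370.19541321]
[258.6 182.7] [245 169  28  29 217]
[257.7 277.8] [ 234  224   48  101 3631]
[  7.7 341.7] [  0 333  18  20 184]
((258.4346923828125, 183.1312713623047), (25.871917724609375, 26.081403732299805), 80.95712280273438)
hole [529.07478784 -32.64719715  95.        ]
200 254 260 257.0 218.6 [526.2 -30.8 161. ] axis [528.5 -34.1 161. ] rel hole [-0.6 -1.4]
202 254 261 257.5 213.9 [526.5 -30.6 166. ] axis [528.8 -33.9 166. ] rel hole [-0.3 -1.2]
204 253 261 257.0 209.9 [526.3 -31.  170.2] axis [528.6 -34.2 170.2] rel hole [-0.4 -1.6]
206 253 261 257.0 204.4 [526.2 -30.7 175.7] axis [528.5 -34.  175.7] rel hole [-0.6 -1.3]
208 253 261 257.0 201.1 [526.3 -30.9 179.2] axis [528.6 -34.2 179.2] rel hole [-0.4 -1.6]
210 253 262 257.5 197.2 [526.6 -30.8 183.4] axis [528.9 -34.  183.4] rel hole [-0.2 -1.4]
212 253 262 257.5 193.2 [526.6 -30.7 187.5] axis [528.9 -34.  187.5] rel hole [-0.2 -1.4]
214 253 262 257.5 189.3 [526.6 -30.7 191.5] axis [528.9 -34.  191.5] rel hole [-0.2 -1.3]
216 252 262 257.0 164.9 [522.2 -25.  
[... 469 characters left out ...]
 71  64] [977. 845. 842. 846. 850. 980.]
174 [179 179 180 178 180 183 166  36  45  52 112 176 171 170 172 175 163 105] [978. 852. 849. 848. 853. 975.]
176 [181 180 179 180 179 182 167  64  44  51 112 176 171 171 169 171 171 174] [973. 857. 857. 855. 860. 974.]
178 [128 176 175 173 175 185 166  64  42  54 114 176 173 170 170 170 170 170] [966. 866. 860. 859. 863. 965.]
180 [110 111 111 109 133 187 167  64  42  55 116 177 170 171 170 171 169 170] [964. 868. 866. 865. 871. 964.]
182 [113 112 112 109 133 187 167  69  42  54 113 175 171 170 171 170 171 171] [961. 874. 872. 871. 874. 961.]
184 [113 112 111 109 133 185 182 160 103 140 177 173 172 170 170 170 169 170] [959. 958. 877. 880. 954. 954.]
```

The rod is vertical and, in the same image, its tip is 0.4 mm in x and 1.4 mm in y off the hole axis. I'll correct that and enter the hole, stopping above the button.

```bash
python3 go.py 527.6 -31.8 145 125
python3 - <<'E'
from h import *
print(plane('side',257.8,184.3,155),dep('side',258,183,np.load('pics/side8.npy')[183,258]))
E
```

```text
turn [ 0. -0.  0.] shift [0.0005 0.0003 0.0736]
[522.84742443 -37.41542227 155.        ] [524.63972938 -35.74736638 156.79041022]
```

Request:
jog_arm(plan=[[[0,0,0],[0.0005,0.0003,0.01],-1],[[0,0,0],[0.0005,0.0003,0.025],-1],[[0,0,0],[0.0005,0.0003,0.04],-1],[[0,0,0],[0.0005,0.0003,0.048],-1],[[0,0,0],[0.0005,0.0003,0.05],-1],[[0,0,0],[0.0005,0.0003,0.05],-1]])

```text
time: 13.68
tool_pos: [527.7, -31.9, 168.8]
tcp_rot: [180.0, 0.0, 125.0]
ft_force: [-0.4, -0.7, 0.5]
finger_gap: 16.9
```

```bash
python3 done.py 0.0005 0.0003 0.05 0
python3 - <<'E'
from h import *
s=sense();print(s['tool_pos'],s['ft_force'])
for n in('wrist','side'):
  p,d=snapshot(n);cv2.imwrite(f'pics/{n}9.png',p);np.save(f'pics/{n}9.npy',d)
a=cv2.resize(cv2.imread('pics/wrist9.png')[150:250,208:308],None,fx=4,fy=4,interpolation=cv2.INTER_CUBIC)
b=cv2.resize(p[150:250,208:308],None,fx=4,fy=4,interpolation=cv2.INTER_CUBIC)
cv2.imwrite('pics/9c.png',np.hstack([a,b]))
E
```

```text
[527.57 -31.83 168.59 125.  ]
[527.69920484 -31.86165367 168.7692699 ] [-0.35456562 -0.72586356  0.48682642]
```

View pics/9c.png

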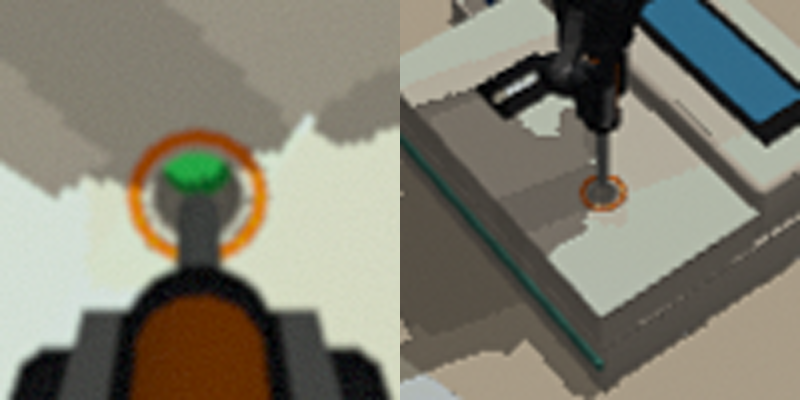

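The tip is over the middle of the ring in both views, about 10 mm above the deck. Continuing down in small steps.

Request:
jog_arm(plan=[[[0,0,0],[0,0,0.006],-1],[[0,0,0],[0,0,0.012],-1],[[0,0,0],[0,0,0.018],-1],[[0,0,0],[0,0,0.024],-1],[[0,0,0],[0,0,0.029],-1],[[0,0,0],[0,0,0.032],-1],[[0,0,0],[0,0,0.032],-1],[[0,0,0],[0,0,0.032],-1]])

```text
time: 14.78
tool_pos: [527.7, -31.9, 136.9]
tcp_rot: [180.0, 0.0, 125.0]
ft_force: [-0.3, 1.0, -0.5]
finger_gap: 16.9
```

Request:
jog_arm(plan=[[[0,0,0],[0,0,0.0015],-1],[[0,0,0],[0,0,0.003],-1],[[0,0,0],[0,0,0.0045],-1],[[0,0,0],[0,0,0.006],-1],[[0,0,0],[0,0,0.006],-1],[[0,0,0],[0,0,0.006],-1]])

```text
time: 15.52
tool_pos: [527.7, -31.9, 130.8]
tcp_rot: [180.0, 0.0, 125.0]
ft_force: [-0.4, 0.2, 2.2]
finger_gap: 16.9
```

```bash
python3 done.py 0 0 0.038 0
python3 - <<'E'
from h import *
F=[]
for i in range(8):
  s=sense();F.append(s['ft_force']);snapshot('top')
print(np.mean(F,0),np.std(F,0),s['tool_pos'])
E
```

```text
[527.57 -31.83 130.59 125.  ]
[-0.46530837 -0.08416068  2.33069242] [0.53479432 0.48554758 0.52784366] [527.59917042 -31.8400333  130.64737375]
```

Button contact: about 2.8 N once the stylus's weight is allowed for, or roughly 1.5 mm of travel. I'll press another 4.5 mm.

Request:
jog_arm(plan=[[[0,0,0],[0,0,0.001],-1],[[0,0,0],[0,0,0.002],-1],[[0,0,0],[0,0,0.003],-1],[[0,0,0],[0,0,0.004],-1],[[0,0,0],[0,0,0.0045],-1],[[0,0,0],[0,0,0.0045],-1],[[0,0,0],[0,0,0.0045],-1]])

```text
time: 16.8
tool_pos: [527.7, -31.8, 126.2]
tcp_rot: [180.0, 0.0, 125.0]
ft_force: [-1.4, 0.0, 5.0]
finger_gap: 16.7
```

```bash
python3 done.py 0 0 0.0045 0
python3 - <<'E'
from h import *
F=[]
for i in range(10):
  s=sense();F.append(s['ft_force']);p,d=snapshot(('wrist','side')[i%2])
  cv2.imwrite(f"pics/{('wrist','side')[i%2]}10.png",p)
print(np.mean(F,0),np.std(F,0),s['tool_pos'],s['finger_gap'])
a,b=[cv2.resize(cv2.imread(f'pics/{n}10.png')[150:250,208:308],None,fx=4,fy=4,interpolation=cv2.INTER_CUBIC) for n in('wrist','side')]
cv2.imwrite('pics/10c.png',np.hstack([a,b]))
E
```

```text
[527.57 -31.83 126.09 125.  ]
[-0.78018344 -0.45035652  4.44382584] [0.72485602 0.46782144 0.31491722] [527.59836333 -31.85191567 126.13094453] 16.641623221884615
```

View pics/10c.png

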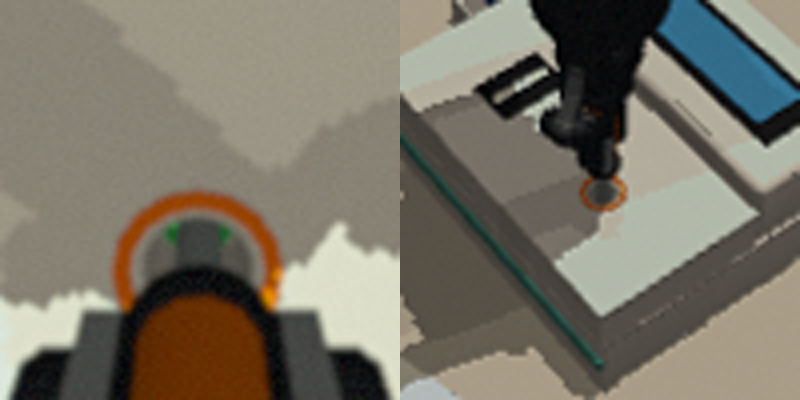

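The rod is in the hole with green visible on both sides, and the force is 4.4–4.9 N, or 5–6 mm of travel. I'll add 1 mm for margin.

Request:
jog_arm(plan=[[[0,0,0],[0,0,0.0005],-1],[[0,0,0],[0,0,0.001],-1],[[0,0,0],[0,0,0.001],-1],[[0,0,0],[0,0,0.001],-1],[[0,0,0],[0,0,0.001],-1],[[0,0,0],[0,0,0.001],-1]])

```text
time: 18.05
tool_pos: [527.6, -31.8, 125.1]
tcp_rot: [180.0, 0.0, 125.0]
ft_force: [0.1, 0.3, 4.9]
finger_gap: 16.7
```

Run:
```python
from h import *
F=[]
for i in range(12):
  s=sense();F.append(s['ft_force']);p,d=snapshot('side')
print(np.mean(F,0),np.std(F,0),s['tool_pos'],s['finger_gap'],s['time'])
C=cam('side')
for c,b in blobs(p,(174,150,90),(4,255,255),4)[0]: print(c,b[4],dep('side',c[0],c[1],d[int(c[1]),int(c[0])],C).round(0))
cv2.imwrite('pics/side11.png',p)
```

```text
[-7.78998957e-02  9.15641117e-04  4.98687917e+00] [0.64782577 0.47979537 0.4534535 ] [527.58006721 -31.84279635 125.11385616] 16.860568227869233 18.6
[233.4 116. ] 45 [607. 190. 156.]
[158.9 124.6] 17 [447. 340. 101.]
[134.8 131.3] 16 [380. 355. 102.]
[155.9 132.2] 17 [426. 317. 101.]
[131.2 138.8] 16 [359. 335. 101.]
[127.5 146.7] 17 [338. 311. 103.]
[389.6 242.7] 310 [ 715. -297.   56.]
[505.2 266.7] 626 [ 775. -488.  174.]
```

View pics/side11.png

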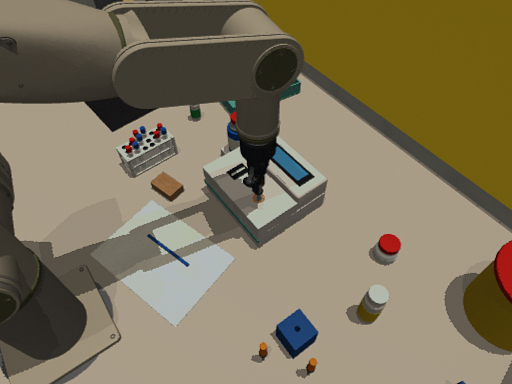

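The force is 5.0 N steady (5.4 N with the stylus's weight), which means at least 6 mm down. The cap is up at 156 mm and the loose things haven't moved. Handing in.

Run:
```python
from bench import *
print(hand_in()); s=sense(); print(s['tool_pos'],s['ft_force'],s['finger_gap'],s['time'])
```

```text
the job is handed in; nothing more can be done
None
the job is handed in; nothing more can be done
```

I primed the canister and handed in with the gripped stylus holding the green button down through the orange-ringed hole. Hand-in gives no verdict, so these are my own last checks:

- **Pump cap:** with shut fingers it went down 10 mm by wrist depth (156.6 → 146.5 mm) at about 15 N. It came back to 156.8 mm and still read about 156 mm just before hand-in.
- **Stylus and button:** I took the largest stylus from the blue stand and lowered it into the hole. The steady push was 5.0 N, about 5.4 N with the stylus's weight. By the spring that is 6.0–6.8 mm of the 7 mm travel. I inferred the travel from force and arm height, because I couldn't see the button directly.
- **Grip and surroundings:** the finger gap stayed at about 17 mm from grasp to the last check. The rod was within about 1.5 mm of the hole's axis before I corrected it and looked centred afterwards. In the last picture the rack, jars, cup and slide box looked unmoved; I didn't check the cassette at the end. The job took 18.6 s up to the last check.

**Disagreements:**
- **Fingertips:** they turned out to be about 26 mm farther back than `nose_length` (17 mm) says. My first three press moves therefore stopped short of the cap, and I used the measured position from then on.
- **Finger gap:** it read 17 mm on the 18 mm handle.
- **Cameras:** the side and top views differed by 2–3 mm in y, so I used the wrist camera for the final alignment.

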